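# Fit the shelf board into the damp box

### The job

Fit the loose slatted shelf board into the damp box: it is longer than the opening between the rims, so tilt it, feed one end in under the wide blue rim until it meets the rubber stop hidden there, lower the other end past the narrow orange rim and lay the board flat on the ledges. Then slide it back fully home towards the orange rim, pushing the red keeper shoe right back with its end, so that both ends are held under the rims, and let go. Work gently, never forcing the board, and leave the pots and tools standing around alone.

Things in the scene. Friction and masses are not known exactly. Their poses are not given: they have to be found in the camera images.
- box: Damp box, fixed to the table: open-topped grey plastic box, outside 274 x 136 x 82 mm (its x, y, z), walls 8 mm, plaster floor at z = 20 mm. Origin: centre of its underside, on the table; z up, x towards the blue-rim end. In it sits a white ledge insert that cannot be moved by hand force; its middle is stuck anywhere from x = -8 to +8 mm of the box, differently every time and not measured.
- wide_end (a point): Middle of the top of the box's end at x = 137, z = 82 mm of the box. In the insert's own measure (x from its middle): the ledge here, top at z = 50 mm, spans x = 40 to 112; above it the wide blue rim, z = 74 to 82, overhangs x = 72 to 112; under the rim a rubber stop stands across, its face at x = 101. A 200 mm board laid flat against the stop clears the orange rim by only 3 mm.
- narrow_end (a point): Middle of the top of the box's other end, x = -137, z = 82 mm of the box. In the insert's measure: ledge, top at z = 50 mm, x = -112 to -84; above it the narrow orange rim, z = 74 to 82, x = -112 to -102; end wall at x = -112. Fully home the board's end is at that wall, its middle at x = -12 of the insert. Both rims and side walls are 82 mm high; 120 mm wide inside.
- shoe (a joint): Red keeper shoe below the orange rim, a bar across the ledge, 20 mm high: 0 m = out (its face 6 mm in front of the insert's end wall, still under the rim), 0.006 m = pushed right back by the board's end. It takes 3 N to push and stays where it is left.
- board: Shelf board: light wood slab 200 x 110 x 8 mm (its x, y, z) with dark slats drawn on it and an upright dark wooden grip across its middle, about 0.3 kg. Origin: centre of its underside; x along its length, z up. Starts flat on the table. The two ends are alike: either may go in first.
- board_grip (a point): Point to grasp on the board's grip: 36 mm above the board's underside, on its middle. The grip is a batten 12 mm thick (along the board's x), 60 mm wide (along its y), its top 50 mm above the underside; pinch it across its 12 mm.
- board_end_a (a point): Middle of the board's end face at its +x end, half-way up the 8 mm thickness (4 mm above the underside).
- board_end_b (a point): Middle of the board's end face at its -x end, half-way up the 8 mm thickness.
- bowl: Bystander: unfired clay bowl, 110 mm across, 70 mm high; origin at its underside.
- cup: Bystander: bisque cup, 76 mm across, 85 mm high; origin at its underside.
- glaze: Bystander: glaze jar, 64 mm across, 100 mm high; origin at its underside.
- brush: Bystander: brush lying on the table.
- puck: Bystander: clay puck, 60 mm across, 35 mm high; origin at its underside.
- saucer: Bystander: white plate, 120 mm across, 18 mm high; origin at its underside.
- cutter: Bystander: round steel cutter ring, 70 mm across, 30 mm high; origin at its underside.

How it is judged:
By the outcome, as a careful person would: the job done as asked, in the order asked, and still so for the second after the job is handed in, with the robot touching nothing.
It also fails if it takes over 48 s, if anything falls off the work surface, if the arm or the gripper's body presses on something with over 40 N, if the wrist force passes 120 N, or if a joint passes its speed limit or range.

### The arm

A 6-joint arm with a two-finger parallel gripper is mounted at the origin on the work surface. World frame = base frame: x ahead of the robot, y to its left, z up, the work surface at z = 0. Lengths are in m, angles in rad, forces in N, time in s.
With the tool pointing down it reaches from about 0.35 to 0.85 m from the base axis. Payload 8.1 kg.
Tool frame: the origin (TCP) lies on the front face of the gripper's body, between the roots of the fingers; the fingertips stand 84 mm ahead of it and the grasp point (between the pads) lies 65 mm ahead of it; x points along the fingers, y is the direction in which the jaws open and shut, and the axes are right-handed (so a half turn about x gives the same grasp; the last joint's range is limited). The gripper opens to 93 mm and grips with 3 to 60 N. Pads are 15 mm wide; open, the fingers measure 128 mm over their backs; the gripper's body (75 mm by 188 mm) begins 65 mm behind the grasp point.
Start: joints at [1.249, 0.13, 1.488, -0, 1.523, -0.085], TCP at [0.141, 0.583, 0.303] pointing down, gripper open.
Joint ranges: [-2.96, 2.96], [-0.89, 2.26], [0.02, 2.5], [-1.34, 4.48], [0, 2.73], [-2.66, 2.66]. Speed limits (rad/s): [2.39, 2.39, 2.79, 3.14, 3.14, 3.14].

### API

Orientations are given as a rotation vector (axis times angle).
In Python, from plant import telemetry, read_camera, camera_params, robot gives the robot as it stands.
- The arm moves only by the tool step_arm, never from a script. Its argument "commands" is a list of rows, each an object with "xyz": the shift along the tool's x, y, z in mm, a list of three; "turn": the turn, a rotation vector about the tool's x, y, z in rad, a list of three; "grip": the finger opening in mm, from 0 to 93. In form: [{"xyz": [dx, dy, dz], "turn": [ax, ay, az], "grip": grip}, ...]. A call has 1 to 12 rows; each row is the pose to reach, as a shift and turn from the pose commanded when the call began, along the tool's axes at that moment; what a row does not reach only later rows make up. A row lasts 1/8 s, in which the tool goes at most 62.5 mm and 10.7 degrees, less where a joint would pass 70% of its speed; a pose out of reach is approached as far as the arm can. A call with a gripper value outside its range is refused whole. The fingers move at their own pace and stop on an object; "force" is the grip in N (left out, the last holds). Time passes only in rows, so rows that repeat a pose let the fingers close. It gives the time, the measured TCP pose, the force and the opening at its end, in the units of the state.
- telemetry.read_state(): the state, without advancing time (a new reading comes with each control period).
- read_camera(name): name is "scene" or "top" or "wrist"; returns the picture (384x512x3 uint8, red, green, blue); there is no depth.
- camera_params(name): a dict with "mtx" (3x3 intrinsics, pixels), "k1" (the pictures are not rectified: a ray, as slopes to the right and down, at radius r is drawn at 1 + k1 r^2 times it, then the intrinsics apply), "rvec" (rotation vector, rad) and "tvec" (3), from world to camera coordinates, as OpenCV has them. Camera axes: x right, y down, z forward; pixel columns grow to the right and rows downward; lengths in m; the calibration is good to about 2 mm. A picture is of the moment at which its call begins: read the wrist's pose just before it. camera_params takes no time and is no camera call; for the wrist camera it gives the pose at the moment of the call.
- robot.close_job(): hands the job in, once; it reports no verdict.
The state is a dict: "t": time; "q": joint angles; "dq": joint speeds; "joint_torque": joint torques, N m; "tool_pos": TCP position; "orientation": TCP orientation; "force": force on the tool from outside, world axes, zero at the start; "wrist_torque": the same for the moment, N m; "opening": finger opening in m.
Only numpy, scipy, OpenCV 4.12 (cv2) and the standard library are available. Lean on these libraries where they do the work, as an engineer would, in place of code of your own. Each camera call takes 0.05 s, during which the arm holds its last target. There are 200 camera calls.

## Working session

There is one attempt and no reset: what is moved stays moved. The work goes in short steps, Python scripts to look and compute and a tool call to move; the robot and the scene stay as the last step left them, time stands still between calls to the robot, and variables do not carry over. Pictures are saved under pics/ and viewed, about 8 in all and at most 12, crops included, and the job is handed in when it is done.

Besides the shell and the picture viewer there is one more tool, called after ">>>" as name(argument=value, ...), one argument or row to a line, values as JSON. step_arm: Moves the arm, as the interface text tells. Its arguments: {"type":"object","properties":{"commands":{"type":"array"},"force":{"type":"number"}},"required":["commands"]}

```bash
mkdir -p pics; ls; python3 - <<'E'
from plant import telemetry, read_camera, camera_params, robot
import cv2
s=telemetry.read_state(); print(s['t'],s['tool_pos'],s['orientation'],s['opening'],s['force'])
for n in ['top','scene']:
    cv2.imwrite(f'pics/{n}0.png',read_camera(n)[:,:,::-1]); p=camera_params(n); print(n,p)
E
```

```text
pics
0.0 [0.14060936 0.58286899 0.30169079] [ 0.18447344  1.56315292 -0.18732969] 0.0930114458990436 [ 0.24806957 -0.4062526  -0.31919831]
top {'mtx': array([[389.21643011,   0.        , 256.65527219],
       [  0.        , 389.21643011, 192.46934814],
       [  0.        ,   0.        ,   1.        ]]), 'k1': -0.05998952436979892, 'rvec': array([ 2.11115839, -2.09389223,  0.23094272]), 'tvec': array([-0.06443873,  0.58868173,  0.9922864 ])}
scene {'mtx': array([[361.27472649,   0.        , 254.12216965],
       [  0.        , 361.27472649, 191.75510116],
       [  0.        ,   0.        ,   1.        ]]), 'k1': -0.09811220326726694, 'rvec': array([ 1.01517941,  2.27101105, -1.15591953]), 'tvec': array([ 0.41140484, -0.15337668,  1.26516822])}
```

View pics/top0.png

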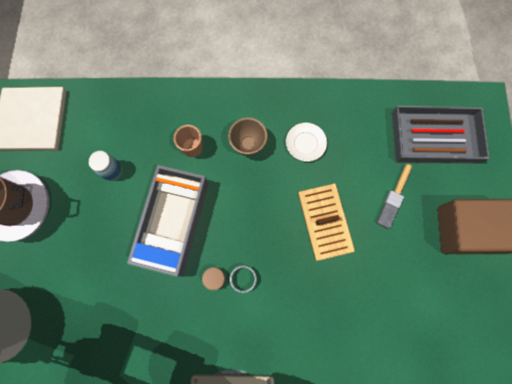

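View pics/scene0.png

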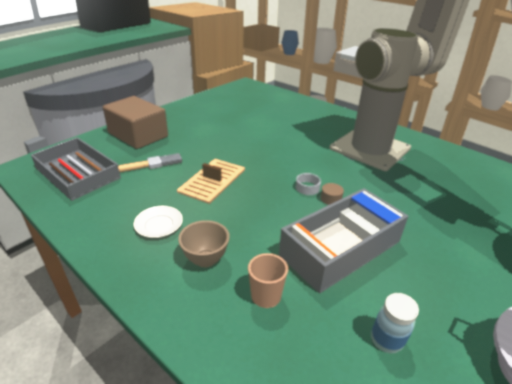

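```bash
cat > h.py <<'E'
import numpy as np, cv2
from plant import telemetry, read_camera, camera_params
from scipy.spatial.transform import Rotation as R
def w(p,uv,z):
    """world points at height z for pixels uv"""
    d=np.array([p['k1'],0,0,0,0.])
    uv=np.array(uv,float).reshape(-1,1,2)
    n=cv2.undistortPoints(uv,p['mtx'],d)[:,0]
    Rm=cv2.Rodrigues(p['rvec'])[0]; c=-Rm.T@p['tvec']
    r=np.c_[n,np.ones(len(n))]@Rm
    return c+r*((z-c[2])/r[:,2])[:,None]
def px(p,X):
    return cv2.projectPoints(np.array(X,float).reshape(-1,3),p['rvec'],p['tvec'],p['mtx'],np.array([p['k1'],0,0,0,0.]))[0][:,0]
def rect(m):
    n,l,st,_=cv2.connectedComponentsWithStats(m.astype(np.uint8)); i=1+st[1:,4].argmax()
    pts=np.argwhere(l==i)[:,::-1].astype(np.float32)
    return cv2.boxPoints(cv2.minAreaRect(pts)),st[i,4]
E
python3 - <<'E'
from h import *
im=cv2.imread('pics/top0.png'); p=camera_params('top')
hsv=cv2.cvtColor(im,cv2.COLOR_BGR2HSV); H,S,V=[hsv[:,:,i].astype(int) for i in range(3)]
X,Y=np.meshgrid(np.arange(512),np.arange(384))
reg=(X>290)&(X<360)&(Y>175)&(Y<265)
b=cv2.morphologyEx((reg&~((H>60)&(H<95)&(S>100))).astype(np.uint8),cv2.MORPH_OPEN,np.ones((3,3)))
r,a=rect(b); W=w(p,r,.008); print('board',a,r.round(1).tolist(),W.mean(0).round(4),W.round(3).tolist())
reg=(X>120)&(X<212)&(Y>160)&(Y<282)
for nm,m,z in [('box',reg&~((H>60)&(H<95)&(S>100)),.082),('blue',reg&(H>100)&(H<125)&(S>150),.082),('orange',reg&(H<20)&(S>150),.082)]:
    r,a=rect(m); W=w(p,r,z); print(nm,a,r.round(1).tolist(),W.mean(0).round(4),W.round(3).tolist())
c=cv2.resize(im[155:285,120:360],None,fx=3.3,fy=3.3,interpolation=cv2.INTER_CUBIC); cv2.imwrite('pics/c1.png',c)
E
```

```text
board 3014 [[296.1000061035156, 191.0], [336.5, 180.3000030517578], [355.5, 251.8000030517578], [315.20001220703125, 262.5]] [ 0.5218 -0.2556  0.008 ] [[0.607, -0.173, 0.008], [0.64, -0.29, 0.008], [0.435, -0.336, 0.008], [0.405, -0.223, 0.008]]
box 6406 [[125.69999694824219, 263.3999938964844], [156.5, 160.6999969482422], [221.5, 180.3000030517578], [190.6999969482422, 282.8999938964844]] [0.5081 0.159  0.082 ] [[0.394, 0.278, 0.082], [0.672, 0.215, 0.082], [0.618, 0.035, 0.082], [0.347, 0.107, 0.082]]
blue 638 [[132.39999389648438, 256.29998779296875], [136.10000610351562, 242.1999969482422], [179.3000030517578, 253.6999969482422], [175.60000610351562, 267.79998779296875]] [0.4171 0.2009 0.082 ] [[0.413, 0.262, 0.082], [0.449, 0.255, 0.082], [0.421, 0.139, 0.082], [0.385, 0.147, 0.082]]
orange 138 [[155.39999389648438, 180.60000610351562], [156.1999969482422, 177.1999969482422], [198.3000030517578, 186.5], [197.60000610351562, 190.0]] [0.6084 0.156  0.082 ] [[0.616, 0.215, 0.082], [0.626, 0.213, 0.082], [0.601, 0.097, 0.082], [0.591, 0.099, 0.082]]
```

View pics/c1.png

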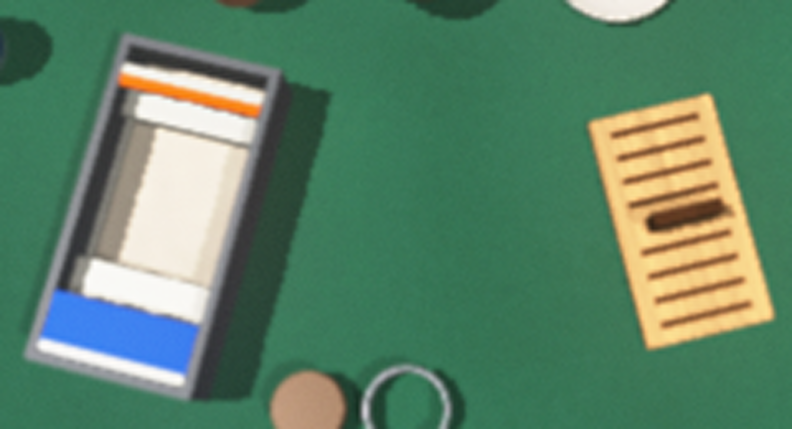

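```bash
cat >> h.py <<'E'
def toolR(yaw,tilt=0,flip=1):
    """tool x down, tool y along flip*board x at yaw; tilt>0 lowers the board's -x end (rad)"""
    bx=np.array([np.cos(yaw),np.sin(yaw),0]); by=np.array([-bx[1],bx[0],0])
    M=R.from_rotvec(-tilt*by).as_matrix()@np.c_[bx,by,[0,0,1]]
    x=-M[:,2]; y=flip*M[:,0]; return np.c_[x,y,np.cross(x,y)]
def go(pos,Rt,s=None):
    s=s or telemetry.read_state(); R0=R.from_rotvec(s['orientation']).as_matrix()
    return (R0.T@(np.array(pos)-s['tool_pos'])*1000).round(1).tolist(), R.from_matrix(R0.T@Rt).as_rotvec().round(4).tolist()
E
python3 - <<'E'
from h import *
s=telemetry.read_state(); print(R.from_rotvec(s['orientation']).as_matrix().round(3), s['t'])
for f in (1,-1): print(f,go([.5218,-.2556,.24],toolR(np.radians(13.2),0,f)), go([.42,.25,.28],toolR(np.radians(13.2),0,f)))
E
```

```text
[[-0.001  0.235  0.972]
 [-0.002  0.972 -0.235]
 [-1.    -0.002 -0.   ]] 0.1
1 ([62.9, -725.5, 567.3], [1.1036, 0.0008, 0.0016]) ([22.2, -258.0, 349.7], [1.1036, 0.0008, 0.0016])
-1 ([62.9, -725.5, 567.3], [-2.038, -0.0018, 0.0009]) ([22.2, -258.0, 349.7], [-2.038, -0.0018, 0.0009])
```

>>> step_arm(
  commands=[
    {"xyz": [22, -258, 350], "turn": [1.1, 0, 0], "grip": 60},
    {"xyz": [22, -258, 350], "turn": [1.1, 0, 0], "grip": 60},
    {"xyz": [22, -258, 350], "turn": [1.1, 0, 0], "grip": 60},
    {"xyz": [22, -258, 350], "turn": [1.1, 0, 0], "grip": 60},
    {"xyz": [22, -258, 350], "turn": [1.1, 0, 0], "grip": 60},
    {"xyz": [22, -258, 350], "turn": [1.1, 0, 0], "grip": 60},
    {"xyz": [63, -725, 567], "turn": [1.1, 0, 0], "grip": 60},
    {"xyz": [63, -725, 567], "turn": [1.1, 0, 0], "grip": 60},
    {"xyz": [63, -725, 567], "turn": [1.1, 0, 0], "grip": 60},
    {"xyz": [63, -725, 567], "turn": [1.1, 0, 0], "grip": 60},
    {"xyz": [63, -725, 567], "turn": [1.1, 0, 0], "grip": 60},
    {"xyz": [63, -725, 567], "turn": [1.1, 0, 0], "grip": 60},
  ],
)

```text
t: 1.6
tool_pos: [0.4738, -0.0679, 0.2546]
orientation: [1.035, 1.311, -1.035]
force: [1.5, 1.3, 0.1]
opening: 0.0602
```

```bash
python3 - <<'E'
from h import *
print(go([.5218,-.2556,.23],toolR(np.radians(13.2))))
E
```

```text
([24.5, 3.2, 193.8], [0.0034, -0.0001, -0.0002])
```

>>> step_arm(
  commands=[
    {"xyz": [24, 3, 194], "turn": [0, 0, 0], "grip": 60},
    {"xyz": [24, 3, 194], "turn": [0, 0, 0], "grip": 60},
    {"xyz": [24, 3, 194], "turn": [0, 0, 0], "grip": 60},
    {"xyz": [24, 3, 194], "turn": [0, 0, 0], "grip": 60},
    {"xyz": [24, 3, 194], "turn": [0, 0, 0], "grip": 60},
  ],
)

```text
t: 2.22
tool_pos: [0.5213, -0.2539, 0.23]
orientation: [1.036, 1.312, -1.036]
force: [-1.1, -0.2, -0.3]
opening: 0.0604
```

```bash
python3 - <<'E'
from h import *
s=telemetry.read_state(); print(s['tool_pos'],s['dq'].round(3) if hasattr(s['dq'],'round') else s['dq'])
p=camera_params('wrist'); im=read_camera('wrist')[:,:,::-1].copy()
np.savez('w1.npz',im=im,**p)
c=[.5218,-.2556]; a=np.radians(13.2); 
for x,y in [(-.1,-.055),(.1,-.055),(.1,.055),(-.1,.055)]:
    u=px(p,[c[0]+x*np.cos(a)-y*np.sin(a),c[1]+x*np.sin(a)+y*np.cos(a),.008])[0]; print(u)
    cv2.circle(im,tuple(int(v) for v in u),3,(255,0,0),1)
cv2.imwrite('pics/w1.png',im)
E
```

```text
[ 0.5213175  -0.25391117  0.23001317] [ 0.032 -0.034  0.018  0.006  0.004  0.006]
[158.97161199 232.3173841 ]
[350.40500203 232.63525039]
[359.96432325 125.59229022]
[149.64406328 125.30432169]
```

View pics/w1.png

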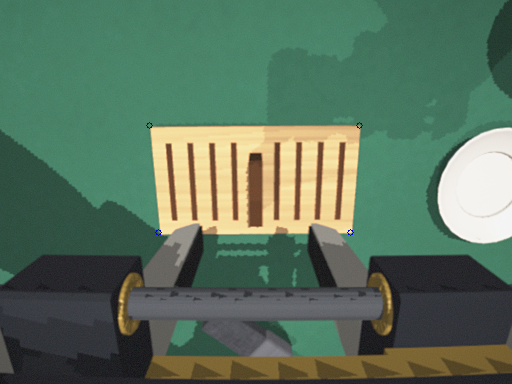

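>>> step_arm(
  commands=[
    {"xyz": [60, 1, 2], "turn": [0, 0, 0], "grip": 60},
    {"xyz": [110, 1, 2], "turn": [0, 0, 0], "grip": 60},
    {"xyz": [128, 1, 2], "turn": [0, 0, 0], "grip": 60},
    {"xyz": [128, 1, 2], "turn": [0, 0, 0], "grip": 40},
    {"xyz": [128, 1, 2], "turn": [0, 0, 0], "grip": 0},
    {"xyz": [128, 1, 2], "turn": [0, 0, 0], "grip": 0},
    {"xyz": [128, 1, 2], "turn": [0, 0, 0], "grip": 0},
    {"xyz": [128, 1, 2], "turn": [0, 0, 0], "grip": 0},
    {"xyz": [128, 1, 2], "turn": [0, 0, 0], "grip": 0},
    {"xyz": [128, 1, 2], "turn": [0, 0, 0], "grip": 0},
  ],
  force=35,
)

```text
t: 3.52
tool_pos: [0.5231, -0.2558, 0.1033]
orientation: [1.035, 1.311, -1.035]
force: [-3.5, -0.2, 5.6]
opening: 0.0118
```

```bash
cat >> h.py <<'E'
I0=np.array([.5055,.1802]); YAW=np.radians(-13.3)   # insert middle; board-x yaw (towards orange)
HB=.1033 # TCP above board underside
def pose(bx,bz,tilt,by=0,H=HB):
    """TCP pose with the blue-going end's lower edge at insert x=bx(mm), height bz(mm)"""
    Rt=toolR(YAW,tilt); u=Rt[:,1]; n=-Rt[:,0]
    X=-np.array([np.cos(YAW),np.sin(YAW),0]); Y=np.array([np.sin(YAW),-np.cos(YAW),0]) 
    e=np.r_[I0,0]+X*bx/1e3+Y*by/1e3+[0,0,bz/1e3]
    return e+.1*u+H*n, Rt
E
python3 - <<'E'
from h import *
im=cv2.imread('pics/top0.png'); p=camera_params('top')
X=-np.array([np.cos(YAW),np.sin(YAW)]); Y=np.array([-X[1],X[0]])
S=6; c=cv2.resize(im[160:280,122:212],None,fx=S,fy=S,interpolation=cv2.INTER_CUBIC)
def q(x0,x1,yh,z,col):
    P=[np.r_[I0+X*x/1e3+Y*y/1e3,z] for x,y in [(x0,-yh),(x1,-yh),(x1,yh),(x0,yh)]]
    cv2.polylines(c,[((px(p,P)-[122,160]+.5)*S-.5).round().astype(int)],True,col,1)
q(72,112,60,.082,(0,255,255)); q(-112,-102,60,.082,(255,0,255)); q(40,72,60,.05,(0,0,255)); q(-102,-84,60,.05,(0,0,255))
for d in (-5,0,5): q(-137-d,137-d,68,.082,[(255,0,0),(0,0,0),(0,200,0)][d//5+1])
cv2.imwrite('pics/ov.png',cv2.resize(c,None,fx=.83,fy=.83))
s=telemetry.read_state(); print(go([.5231,-.2558,.29],toolR(np.radians(13.2))),go([.56,-.05,.30],toolR(YAW)),go(*pose(45,120,np.radians(17))),pose(45,120,np.radians(17))[0])
E
```

```text
([-186.7, -0.1, 0.0], [0.0035, 0.0003, 0.0001]) ([-196.8, 83.5, -191.6], [0.4661, 0.0003, 0.0001]) ([-144.9, 102.1, -419.0], [0.4627, -0.0688, 0.2914]) [0.52538056 0.17550043 0.24802345]
```

View pics/ov.png

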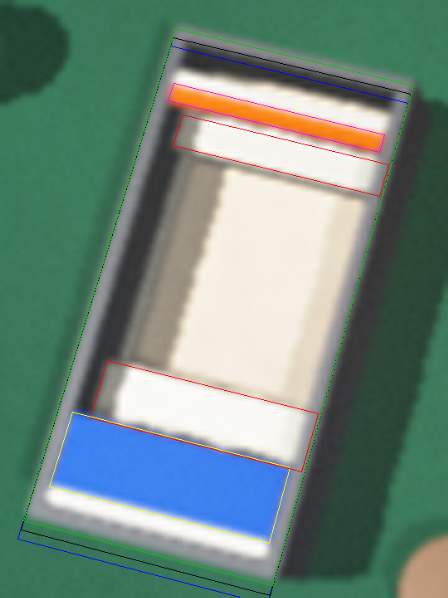

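>>> step_arm(
  commands=[
    {"xyz": [-30, 0, 0], "turn": [0, 0, 0], "grip": 0},
    {"xyz": [-80, 0, 0], "turn": [0, 0, 0], "grip": 0},
    {"xyz": [-130, 5, -20], "turn": [0, 0, 0], "grip": 0},
    {"xyz": [-170, 25, -60], "turn": [0.11, 0, 0], "grip": 0},
    {"xyz": [-190, 45, -110], "turn": [0.23, 0, 0], "grip": 0},
    {"xyz": [-197, 65, -160], "turn": [0.35, 0, 0], "grip": 0},
    {"xyz": [-197, 84, -210], "turn": [0.4663, 0, 0], "grip": 0},
    {"xyz": [-190, 90, -260], "turn": [0.465, -0.02, 0.08], "grip": 0},
    {"xyz": [-180, 95, -310], "turn": [0.465, -0.035, 0.15], "grip": 0},
    {"xyz": [-165, 100, -360], "turn": [0.464, -0.05, 0.22], "grip": 0},
    {"xyz": [-155, 102, -400], "turn": [0.463, -0.069, 0.29], "grip": 0},
    {"xyz": [-145, 102, -419], "turn": [0.463, -0.069, 0.291], "grip": 0},
  ],
)

```text
t: 5.03
tool_pos: [0.5232, 0.178, 0.2459]
orientation: [1.471, 0.848, -1.161]
force: [-0.9, -0.3, -2.8]
opening: 0.0116
```

```bash
python3 - <<'E'
from h import *
s=telemetry.read_state(); print(s['t'],s['tool_pos'],s['force'],s['opening'])
cv2.imwrite('pics/w2.png',read_camera('wrist')[:,:,::-1])
im=read_camera('scene')[:,:,::-1]; cv2.imwrite('pics/s2.png',cv2.resize(im[110:310,250:450],None,fx=3,fy=3,interpolation=cv2.INTER_CUBIC))
s=telemetry.read_state()
for a in [(45,120),(50,60),(60,55)]: print(a,go(*pose(*a,np.radians(17)),s))
E
```

```text
5.025 [0.52321534 0.17796843 0.24592304] [-0.8806149  -0.27510933 -2.77121861] 0.011576738130876675
(45, 120) ([-2.1, 3.5, 1.4], [0.003, 0.0005, 0.0047])
(50, 60) ([53.9, -18.6, 1.3], [0.003, 0.0005, 0.0047])
(60, 55) ([55.8, -29.6, 1.3], [0.003, 0.0005, 0.0047])
```

View pics/w2.png

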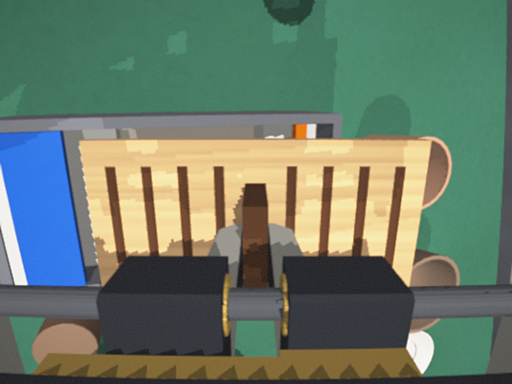

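View pics/s2.png

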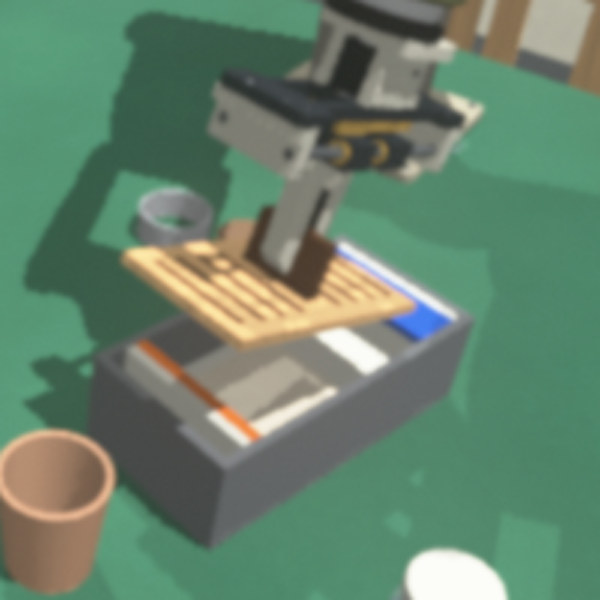

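```bash
python3 - <<'E'
from h import *
p=camera_params('wrist'); s=telemetry.read_state(); M=R.from_rotvec(s['orientation']).as_matrix(); n=-M[:,0];u=M[:,1];z=M[:,2]; print(s['tool_pos'],z)
b=np.array(s['tool_pos'])-HB*n
for a in (-.1,.1):
  for sg in (1,-1): print(a,sg,px(p,b+a*u+sg*.055*z+.008*n)[0].round(1))
X=-np.array([np.cos(YAW),np.sin(YAW)]);Y=np.array([-X[1],X[0]])
for x,y in [(72,60),(72,-60),(-102,60),(-102,-60)]: print(x,y,px(p,np.r_[I0+X*x/1e3+Y*y/1e3,.082])[0].round(1))
E
```

```text
[0.52303884 0.17748799 0.24500711] [-0.22737838 -0.97380553  0.00136576]
-0.1 1 [104.  307.2]
-0.1 -1 [ 77.5 140.5]
0.1 1 [405.4 306.9]
0.1 -1 [431.4 140.2]
72 60 [ 83.8 284.8]
72 -60 [ 57.4 128.3]
-102 60 [291.4 255.6]
-102 -60 [296.4 122.4]
```

>>> step_arm(
  commands=[
    {"xyz": [30, -7, 1], "turn": [0.003, 0, 0.004], "grip": 0},
    {"xyz": [53, -18, 1], "turn": [0.003, 0, 0.004], "grip": 0},
    {"xyz": [56, -29, 1], "turn": [0.003, 0, 0.004], "grip": 0},
    {"xyz": [56, -29, 1], "turn": [0.003, 0, 0.004], "grip": 0},
    {"xyz": [56, -29, 1], "turn": [0.003, 0, 0.004], "grip": 0},
  ],
)

```text
t: 5.75
tool_pos: [0.5148, 0.1774, 0.1875]
orientation: [1.478, 0.84, -1.159]
force: [-0.3, 1.4, -2.9]
opening: 0.0121
```

```bash
python3 - <<'E'
from h import *
s=telemetry.read_state(); print(s['t'],s['tool_pos'],s['force'],s['wrist_torque'],s['opening'])
for a in [(60,54),(80,54),(90,54),(96,54),(101,54)]: print(a,go(*pose(*a,np.radians(17)),s))
E
```

```text
5.75 [0.51483887 0.17743165 0.18748409] [-0.25621469  1.37197939 -2.85686081] [ 0.0556811   0.42885755 -0.02915736] 0.012131332539906796
(60, 54) ([3.9, -5.7, -0.5], [-0.0037, -0.0012, -0.0059])
(80, 54) ([-2.0, -24.8, -0.5], [-0.0037, -0.0012, -0.0059])
(90, 54) ([-5.0, -34.4, -0.4], [-0.0037, -0.0012, -0.0059])
(96, 54) ([-6.8, -40.1, -0.4], [-0.0037, -0.0012, -0.0059])
(101, 54) ([-8.3, -44.9, -0.4], [-0.0037, -0.0012, -0.0059])
```

>>> step_arm(
  commands=[
    {"xyz": [3, -8, 0], "turn": [0, 0, -0.004], "grip": 0},
    {"xyz": [-1, -17, 0], "turn": [0, 0, -0.004], "grip": 0},
    {"xyz": [-4, -26, 0], "turn": [0, 0, -0.004], "grip": 0},
    {"xyz": [-5, -34, 0], "turn": [0, 0, -0.004], "grip": 0},
    {"xyz": [-6, -36, 0], "turn": [0, 0, -0.004], "grip": 0},
    {"xyz": [-6, -37, 0], "turn": [0, 0, -0.004], "grip": 0},
  ],
)

```text
t: 6.5
tool_pos: [0.4778, 0.1861, 0.1808]
orientation: [1.476, 0.844, -1.163]
force: [0.7, -1.1, -3.6]
opening: 0.0117
```

>>> step_arm(
  commands=[
    {"xyz": [-0.4, -1.5, 0], "turn": [0, 0, 0], "grip": 0},
    {"xyz": [-0.9, -3, 0], "turn": [0, 0, 0], "grip": 0},
    {"xyz": [-1.2, -4, 0], "turn": [0, 0, 0], "grip": 0},
    {"xyz": [-1.2, -4, 0], "turn": [0, 0, 0], "grip": 0},
  ],
)

```text
t: 7.0
tool_pos: [0.4738, 0.187, 0.1806]
orientation: [1.476, 0.844, -1.164]
force: [0.3, -0.6, -3.4]
opening: 0.0115
```

>>> step_arm(
  commands=[
    {"xyz": [-0.4, -1.2, 0], "turn": [0, 0, 0], "grip": 0},
    {"xyz": [-0.7, -2.4, 0], "turn": [0, 0, 0], "grip": 0},
    {"xyz": [-0.7, -2.4, 0], "turn": [0, 0, 0], "grip": 0},
  ],
)

```text
t: 7.38
tool_pos: [0.4727, 0.1874, 0.1815]
orientation: [1.477, 0.842, -1.16]
force: [8.5, -1.5, -7.0]
opening: 0.0117
```

```bash
python3 - <<'E'
from h import *
s=telemetry.read_state(); print(s['t'],s['tool_pos'],s['force'],s['wrist_torque'],s['opening'])
for a in [(97,54),(101,54),(103,54)]: print(a,go(*pose(*a,np.radians(17)),s))
E
```

```text
7.375 [0.47270232 0.18744953 0.18150339] [ 8.47038277 -1.50213455 -6.97167593] [-0.37685449 -1.4627185   0.09721978] 0.011733362288703305
(97, 54) ([0.1, 2.1, -0.5], [-0.0032, -0.001, -0.0034])
(101, 54) ([-1.1, -1.7, -0.5], [-0.0032, -0.001, -0.0034])
(103, 54) ([-1.7, -3.7, -0.5], [-0.0032, -0.001, -0.0034])
```

```bash
python3 - <<'E'
from h import *
s=telemetry.read_state()
for d,z in [(17,53),(15,52.5),(13,52),(11,52),(9,52),(7,52),(5,52)]:
    t=np.radians(d); print(d,go(*pose(100.3-8*np.sin(t),z,t),s))
E
```

```text
17 ([0.8, 0.9, -0.5], [-0.0032, -0.001, -0.0034])
15 ([4.7, 4.0, -0.5], [-0.0032, -0.001, -0.0383])
13 ([8.8, 7.0, -0.5], [-0.0032, -0.0011, -0.0732])
11 ([12.5, 10.0, -0.5], [-0.0032, -0.0011, -0.1081])
9 ([16.4, 12.9, -0.5], [-0.0032, -0.0012, -0.143])
7 ([20.3, 15.6, -0.5], [-0.0031, -0.0012, -0.1779])
5 ([24.4, 18.2, -0.5], [-0.0031, -0.0013, -0.2128])
```

>>> step_arm(
  commands=[
    {"xyz": [1, 1.8, -0.5], "turn": [-0.003, 0, -0.003], "grip": 0},
    {"xyz": [4.7, 5, -0.5], "turn": [-0.003, 0, -0.038], "grip": 0},
    {"xyz": [8.8, 8, -0.5], "turn": [-0.003, -0.001, -0.073], "grip": 0},
    {"xyz": [12.5, 11, -0.5], "turn": [-0.003, -0.001, -0.108], "grip": 0},
    {"xyz": [12.5, 11, -0.5], "turn": [-0.003, -0.001, -0.108], "grip": 0},
  ],
)

```text
t: 8.0
tool_pos: [0.486, 0.1845, 0.1716]
orientation: [1.442, 0.934, -1.244]
force: [5.3, 0.1, -1.2]
opening: 0.012
```

```bash
python3 - <<'E'
from h import *
s=telemetry.read_state(); print(s['t'],s['tool_pos'],s['force'],s['wrist_torque'],s['opening'])
im=read_camera('scene')[:,:,::-1]; cv2.imwrite('pics/s3.png',cv2.resize(im[170:300,260:430],None,fx=4,fy=4,interpolation=cv2.INTER_CUBIC))
for d,z in [(11,52),(9,52),(7,52),(5,52)]:
    t=np.radians(d); print(d,go(*pose(100.3-8*np.sin(t),z,t),s))
E
```

```text
8.0 [0.48602374 0.18453562 0.17164679] [ 5.32442573  0.14241186 -1.15775721] [-0.08546042 -0.53881071  0.07856273] 0.012039917995350157
11 ([-0.9, -0.2, -0.3], [-0.0016, 0.0006, 0.0047])
9 ([2.6, 3.1, -0.3], [-0.0016, 0.0006, -0.0302])
7 ([6.2, 6.2, -0.3], [-0.0016, 0.0006, -0.0651])
5 ([9.9, 9.3, -0.3], [-0.0016, 0.0006, -0.1])
```

View pics/s3.png

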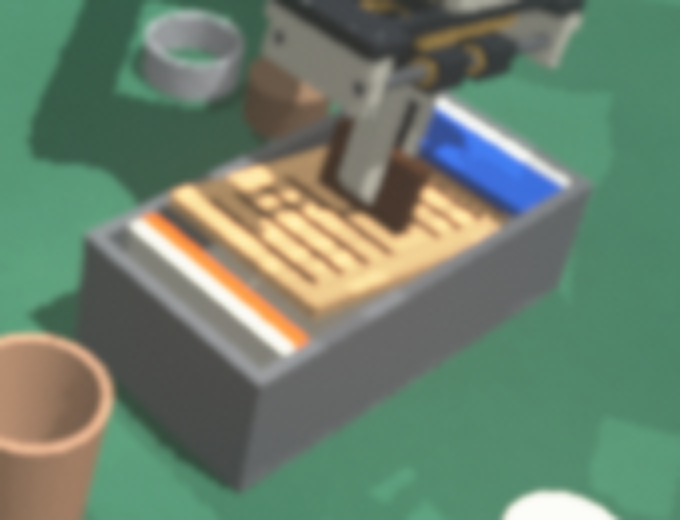

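>>> step_arm(
  commands=[
    {"xyz": [1, 2, -0.3], "turn": [-0.001, 0, -0.015], "grip": 0},
    {"xyz": [3.2, 3.8, -0.3], "turn": [-0.001, 0, -0.035], "grip": 0},
    {"xyz": [6.2, 6.6, -0.3], "turn": [-0.001, 0, -0.065], "grip": 0},
    {"xyz": [9.5, 9.6, -0.3], "turn": [-0.001, 0, -0.1], "grip": 0},
    {"xyz": [9.5, 9.6, -0.3], "turn": [-0.001, 0, -0.1], "grip": 0},
  ],
)

```text
t: 8.68
tool_pos: [0.4965, 0.1823, 0.1639]
orientation: [1.408, 1.017, -1.315]
force: [4.8, -0.9, -3.7]
opening: 0.0119
```

```bash
python3 - <<'E'
from h import *
s=telemetry.read_state(); print(s['t'],s['tool_pos'],s['force'],s['wrist_torque'],s['opening'])
for d,z in [(5,52),(3,52),(1,52),(0,52),(0,50)]:
    t=np.radians(d); print(d,go(*pose(100.3-8*np.sin(t),z,t),s))
E
```

```text
8.675 [0.49651365 0.18226767 0.16385629] [ 4.84253103 -0.86592453 -3.70653293] [-0.29444405 -0.83229352  0.0079162 ] 0.011872842321653214
5 ([0.3, 0.2, -0.1], [0.0003, 0.0009, -0.0005])
3 ([3.8, 3.5, -0.1], [0.0003, 0.0009, -0.0354])
1 ([7.4, 6.6, -0.1], [0.0002, 0.0009, -0.0703])
0 ([9.3, 8.1, -0.1], [0.0002, 0.0009, -0.0878])
0 ([11.3, 8.0, -0.1], [0.0002, 0.0009, -0.0878])
```

>>> step_arm(
  commands=[
    {"xyz": [1.5, 2, -0.1], "turn": [0, 0, -0.015], "grip": 0},
    {"xyz": [3.8, 4, -0.1], "turn": [0, 0, -0.035], "grip": 0},
    {"xyz": [7.2, 7, -0.1], "turn": [0, 0, -0.07], "grip": 0},
    {"xyz": [9, 8.6, -0.1], "turn": [0, 0, -0.088], "grip": 0},
    {"xyz": [9, 8.6, -0.1], "turn": [0, 0, -0.088], "grip": 0},
  ],
)

```text
t: 9.3
tool_pos: [0.5053, 0.1804, 0.1556]
orientation: [1.377, 1.091, -1.38]
force: [1.5, -0.1, -3.1]
opening: 0.0118
```

```bash
python3 - <<'E'
from h import *
s=telemetry.read_state(); print(s['t'],s['tool_pos'],s['force'],s['wrist_torque'],s['opening'])
for d,z in [(0,52),(0,50)]:
    t=np.radians(d); print(d,go(*pose(100.3-8*np.sin(t),z,t),s))
E
```

```text
9.3 [0.50532667 0.18039638 0.15561867] [ 1.48022954 -0.12291519 -3.05736275] [-0.01533962 -0.18592255  0.00668963] 0.011773031417862156
0 ([0.3, -0.1, 0.2], [0.0, 0.0009, 0.0013])
0 ([2.3, -0.1, 0.1], [0.0, 0.0009, 0.0013])
```

Level, about 2 mm above the ledges; lower gently.

>>> step_arm(
  commands=[
    {"xyz": [1, 0, 0], "turn": [0, 0, 0.001], "grip": 0},
    {"xyz": [2, 0, 0], "turn": [0, 0, 0.001], "grip": 0},
    {"xyz": [2.6, 0, 0], "turn": [0, 0, 0.001], "grip": 0},
    {"xyz": [2.6, 0, 0], "turn": [0, 0, 0.001], "grip": 0},
  ],
)

```text
t: 9.8
tool_pos: [0.5051, 0.1805, 0.1534]
orientation: [1.377, 1.089, -1.377]
force: [-0.3, 0.5, -3.1]
opening: 0.0122
```

>>> step_arm(
  commands=[
    {"xyz": [0.5, 0, 0], "turn": [0, 0, 0], "grip": 0},
    {"xyz": [1, 0, 0], "turn": [0, 0, 0], "grip": 0},
    {"xyz": [1, 0, 0], "turn": [0, 0, 0], "grip": 0},
  ],
)

```text
t: 10.18
tool_pos: [0.5052, 0.1804, 0.1532]
orientation: [1.377, 1.089, -1.378]
force: [-6.5, -1.4, 6.5]
opening: 0.0114
```

>>> step_arm(
  commands=[
    {"xyz": [-0.5, 1, 0], "turn": [0, 0, 0], "grip": 0},
    {"xyz": [-0.5, 2.5, 0], "turn": [0, 0, 0], "grip": 0},
    {"xyz": [-0.5, 4, 0], "turn": [0, 0, 0], "grip": 0},
    {"xyz": [-0.5, 5.5, 0], "turn": [0, 0, 0], "grip": 0},
    {"xyz": [-0.5, 5.5, 0], "turn": [0, 0, 0], "grip": 0},
  ],
)

```text
t: 10.8
tool_pos: [0.5109, 0.1793, 0.1532]
orientation: [1.378, 1.089, -1.377]
force: [-2.8, 0.6, 4.8]
opening: 0.0115
```

```bash
python3 - <<'E'
from h import *
s=telemetry.read_state(); print(s['t'],s['tool_pos'],s['force'],s['wrist_torque'],s['opening'])
u=np.array([np.cos(YAW),np.sin(YAW)])
print('travel from stop mm',((np.array(s['tool_pos'])[:2]-[.5052,.1804])@u*1000).round(1),'insert x of board mid',-(np.array(s['tool_pos'])[:2]-I0)@u*1000)
for x in (88,): print(go(*pose(x,50,0),s))
E
```

```text
10.8 [0.51090689 0.17929084 0.15323345] [-2.78245491  0.57943285  4.84156549] [ 0.19203444  1.01880198 -0.03381745] 0.011488420910207967
travel from stop mm 5.8 insert x of board mid -5.4710250926556085
([-0.1, 6.5, 0.4], [0.0005, 0.0004, -0.0016])
```

>>> step_arm(
  commands=[
    {"xyz": [-0.3, 1, 0.1], "turn": [0, 0, 0], "grip": 0},
    {"xyz": [-0.3, 2, 0.2], "turn": [0, 0, 0], "grip": 0},
    {"xyz": [-0.3, 3, 0.3], "turn": [0, 0, 0], "grip": 0},
    {"xyz": [-0.3, 4, 0.4], "turn": [0, 0, 0], "grip": 0},
    {"xyz": [-0.3, 5, 0.4], "turn": [0, 0, 0], "grip": 0},
    {"xyz": [-0.3, 5, 0.4], "turn": [0, 0, 0], "grip": 0},
  ],
)

```text
t: 11.55
tool_pos: [0.5149, 0.178, 0.1532]
orientation: [1.377, 1.09, -1.378]
force: [-8.5, 2.0, 6.6]
opening: 0.0117
```

>>> step_arm(
  commands=[
    {"xyz": [-0.3, 1, 0], "turn": [0, 0, 0], "grip": 0},
    {"xyz": [-0.3, 2, 0], "turn": [0, 0, 0], "grip": 0},
    {"xyz": [-0.3, 2.6, 0], "turn": [0, 0, 0], "grip": 0},
    {"xyz": [-0.3, 2.6, 0], "turn": [0, 0, 0], "grip": 0},
  ],
)

```text
t: 12.05
tool_pos: [0.5174, 0.1773, 0.1532]
orientation: [1.377, 1.09, -1.378]
force: [-6.8, 2.9, 3.9]
opening: 0.0114
```

>>> step_arm(
  commands=[
    {"xyz": [0, 0.6, 0], "turn": [0, 0, 0], "grip": 0},
    {"xyz": [0, 1.2, 0], "turn": [0, 0, 0], "grip": 0},
    {"xyz": [0, 1.2, 0], "turn": [0, 0, 0], "grip": 0},
  ],
)

```text
t: 12.42
tool_pos: [0.5179, 0.1772, 0.1532]
orientation: [1.376, 1.092, -1.379]
force: [-12.3, 3.3, 7.7]
opening: 0.0122
```

>>> step_arm(
  commands=[
    {"xyz": [0, 0.6, 0], "turn": [0, 0, 0], "grip": 0},
    {"xyz": [0, 1, 0], "turn": [0, 0, 0], "grip": 0},
    {"xyz": [0, 1, 0], "turn": [0, 0, 0], "grip": 0},
  ],
)

```text
t: 12.8
tool_pos: [0.5181, 0.1772, 0.1532]
orientation: [1.375, 1.093, -1.381]
force: [-17.6, 4.2, 11.5]
opening: 0.0118
```

>>> step_arm(
  commands=[
    {"xyz": [-0.6, -1, 0], "turn": [0, 0, 0], "grip": 0},
    {"xyz": [-0.6, -1.5, 0], "turn": [0, 0, 0], "grip": 0},
    {"xyz": [-0.6, -1.5, 0], "turn": [0, 0, 0], "grip": 0},
  ],
)

```text
t: 13.18
tool_pos: [0.5179, 0.1772, 0.1532]
orientation: [1.377, 1.091, -1.378]
force: [-4.6, 4.1, -0.5]
opening: 0.0118
```

Light load now; open, then rise straight up.

>>> step_arm(
  commands=[
    {"xyz": [0, 0, 0], "turn": [0, 0, 0], "grip": 40},
    {"xyz": [0, 0, 0], "turn": [0, 0, 0], "grip": 40},
    {"xyz": [0, 0, 0], "turn": [0, 0, 0], "grip": 40},
    {"xyz": [0, 0, 0], "turn": [0, 0, 0], "grip": 40},
    {"xyz": [-20, 0, 0], "turn": [0, 0, 0], "grip": 40},
    {"xyz": [-60, 0, 0], "turn": [0, 0, 0], "grip": 40},
    {"xyz": [-110, 0, 0], "turn": [0, 0, 0], "grip": 40},
    {"xyz": [-150, 0, 0], "turn": [0, 0, 0], "grip": 40},
    {"xyz": [-150, 0, 0], "turn": [0, 0, 0], "grip": 40},
  ],
)

```text
t: 14.3
tool_pos: [0.5203, 0.1774, 0.3089]
orientation: [1.383, 1.085, -1.37]
force: [0.4, -0.7, -0.9]
opening: 0.0401
```

```bash
python3 - <<'E'
from h import *
s=telemetry.read_state(); print(s['t'],s['tool_pos'],s['force'],s['opening'])
p=camera_params('wrist'); im=read_camera('wrist')[:,:,::-1].copy(); sc=read_camera('scene')[:,:,::-1]
X=-np.array([np.cos(YAW),np.sin(YAW)]);Y=np.array([-X[1],X[0]])
for x in (72,-102): print(x,[px(p,np.r_[I0+X*x/1e3+Y*y/1e3,.082])[0].round(1) for y in (.0,-.05)])
b=cv2.resize(sc[170:300,260:430],(502,384),interpolation=cv2.INTER_CUBIC)
o=np.hstack([im,b]); cv2.imwrite('pics/f.png',cv2.resize(o,(800,304)))
E
```

```text
14.3 [0.52034835 0.17738436 0.30891719] [ 0.43748001 -0.69813979 -0.86394108] 0.04013551401740072
72 [array([166.1, 180.1]), array([166.1, 180. ])]
-102 [array([338.4, 179.6]), array([338.4, 179.5])]
```

View pics/f.png

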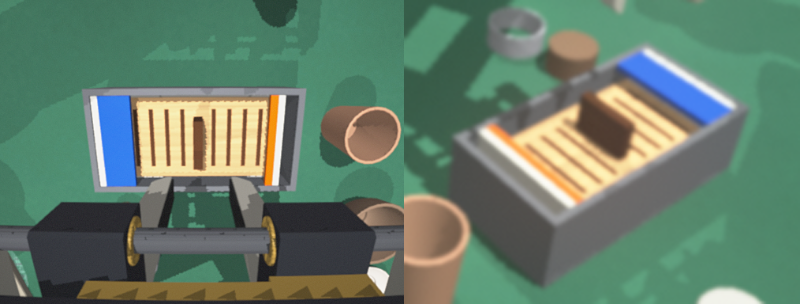

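```bash
python3 - <<'E'
from h import *
p=camera_params('wrist'); im=read_camera('wrist')
X=-np.array([np.cos(YAW),np.sin(YAW)]);Y=np.array([-X[1],X[0]])
P=lambda x,y,z: px(p,np.r_[I0+X*x/1e3+Y*y/1e3,z])[0].round(1)
for x in (-6,-18): print(x,[P(x,y,.1) for y in (-30,0,30)])
print('slats off centre expected',[P(-12+d,-40,.058) for d in (100,-100)], 'blue edge',P(72,-40,.082),'orange',P(-102,-40,.082),P(-112,-40,.082))
for v in (150,165,190): print(v,''.join('#' if im[v,u].sum()<230 else '.' for u in range(150,380)))
r=im[150:160,150:380].mean(0).astype(int)
h=cv2.cvtColor(im,cv2.COLOR_RGB2HSV)[180]; print('blue cols',np.where((h[:,0]>100)&(h[:,0]<125)&(h[:,1]>150))[0][[0,-1]],'orange',np.where((h[:,0]<16)&(h[:,1]>190)&(h[:,2]>200))[0])
E
```

```text
-6 [array([245.6, 152.3]), array([245.9, 184.2]), array([246.1, 214.3])]
-18 [array([258.8, 152.3]), array([258.7, 184.1]), array([258.6, 214.3])]
slats off centre expected [array([155.7, 136.4]), array([349. , 136.2])] blue edge [164.8 139.2] orange [345.9 139. ] [356.2 139.1]
150 ..................#..#####..................#...................#...................#..............###########.................................#.....................#..................##..............................##############
165 ...................#..#####........................................................#...............#............................................#......................................#...............................######.#######.
190 ........................#####........................................................#...............................................................................................................................#############....
blue cols [131 170] orange [344]
```

```bash
python3 - <<'E'
from h import *
p=camera_params('wrist'); im=read_camera('wrist'); s=telemetry.read_state(); print(s['tool_pos'])
X=-np.array([np.cos(YAW),np.sin(YAW)]);Y=np.array([-X[1],X[0]])
for v in (165,172):
    r=im[v-3:v+4].mean(0).astype(int)
    for a,b in ((158,184),(236,270),(326,366)): print(v,a,[tuple(map(int,t)) for t in r[a:b]])
for x,z in ((112,.082),(72,.082),(-102,.082),(-112,.082),(-6,.1),(-18,.1)): print(x,px(p,np.r_[I0+X*x/1e3-Y*.015,z])[0].round(1))
E
```

```text
[0.51789617 0.17679981 0.30244031]
165 158 [(53, 127, 239), (54, 127, 238), (54, 128, 239), (52, 127, 238), (51, 126, 238), (54, 128, 239), (53, 127, 238), (53, 128, 239), (54, 128, 239), (52, 129, 241), (50, 121, 239), (36, 85, 179), (47, 61, 106), (86, 77, 83), (104, 83, 64), (73, 54, 36), (57, 39, 30), (55, 39, 28), (55, 38, 28), (97, 74, 52), (187, 144, 101), (241, 202, 142), (244, 217, 153), (245, 223, 161), (246, 228, 167), (245, 229, 168)]
165 236 [(127, 87, 60), (201, 149, 104), (246, 212, 148), (247, 231, 169), (246, 230, 170), (246, 229, 169), (246, 229, 168), (246, 229, 168), (246, 229, 168), (246, 230, 169), (247, 230, 168), (249, 223, 156), (223, 169, 117), (138, 96, 66), (112, 72, 48), (117, 76, 50), (118, 77, 52), (119, 78, 53), (118, 77, 53), (117, 77, 52), (118, 77, 52), (118, 78, 53), (118, 78, 52), (119, 78, 52), (119, 81, 55), (128, 97, 69), (134, 107, 78), (136, 110, 79), (153, 123, 88), (202, 160, 114), (232, 193, 136), (238, 204, 144), (238, 206, 145), (239, 209, 149)]
165 326 [(242, 217, 154), (242, 216, 154), (242, 217, 153), (243, 219, 155), (245, 215, 150),
[... 1608 characters left out ...]
226, 163), (247, 215, 150), (204, 153, 107), (131, 90, 62), (114, 73, 50), (111, 71, 46), (121, 80, 55), (190, 142, 99), (246, 211, 148), (247, 227, 164), (246, 227, 165), (246, 221, 156), (229, 187, 132), (174, 137, 98), (137, 103, 71), (126, 76, 42), (172, 84, 20), (244, 128, 8), (248, 146, 12), (246, 147, 12), (245, 145, 11), (245, 145, 9), (245, 146, 13), (245, 146, 10), (245, 145, 6), (245, 141, 14), (245, 171, 111), (244, 236, 222), (243, 246, 245), (243, 244, 242), (243, 243, 241), (243, 243, 240), (244, 243, 241), (246, 246, 243), (248, 247, 242), (182, 180, 174), (87, 88, 88)]
112 [126.9 164.7]
72 [167.3 164.5]
-102 [345.3 164.4]
-112 [355.5 164.4]
-6 [246.6 168.3]
-18 [259.7 168.3]
```

```bash
python3 - <<'E'
from plant import robot,telemetry
print(telemetry.read_state()['t']); print(robot.close_job())
E
```

```text
14.5
the job is handed in; nothing more can be done
None
```

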